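# Run a card hanger into the display rail and close up the row

## Task

Take the hanger with the blue-and-cream flower card off the wooden stub, run its glider into the open front end of the slotted aluminium display rail, past the little spring tongue, and slide it along until it has pushed the violet hanger already in the rail right up against the sprung stop hidden inside. Nothing may be forced: feel for the stop, press up to it only gently, then let go, leaving both hangers hanging plumb with their gliders touching. Leave the other goods on the table where they are.

Things in the scene. Friction and masses are not known exactly. Their poses are not given: they have to be found in the camera images.
- hanger_blue_grip (a point): Grip of the loose hanger (110 g) with the blue-and-cream flower card, on the wooden stub: an upright dark rubber tab 26 mm long (x), 12 mm wide (y), 24 to 68 mm above the head's centre, on a grey saddle plate 28 x 50 mm whose top is 25 mm above it (fingertips stay above that). Point 50 mm above the head's centre. x = the way it travels into the rail (the card faces -x), z up.
- hanger_blue_head (a point): Centre of that hanger's glider head: a white nylon pill along x, 44 mm long, 17 mm in diameter, round-ended. The neck above it is 7 mm wide (y) and 23 mm long (x).
- hanger_blue: The whole blue hanger, origin at its head's centre, plumb when z is up. A wire yoke runs from the saddle down both sides (y = +-22 mm) to a clip bar 31 to 45 mm below the head's centre that holds the card, 118 mm wide, lower edge about 165 mm below the head's centre. Yoke and card close round what the head sits in, so it leaves stub and rail only endways.
- hanger_violet: The like hanger, with violet flowers, already in the rail and free to slide (under 1.5 N), its head's centre 93 to 110 mm in from the open end at the start. Origin and axes as for the blue hanger.
- hanger_violet_head (a point): Centre of the violet hanger's head; the two heads touch when their centres are 44 mm apart.
- rail_mouth (a point): Centre of the open front end of the aluminium rail's cavity, 191.5 mm above the table. x points into the rail along it, z up. Cavity 20 x 20 mm, walls 3 mm, rail 225 mm long, shut at the far end, slot 10.5 mm wide along the top for the neck. A head lying on the cavity's floor has its centre 1.5 mm below this point's height.
- rail_tongue (a point): Spring tongue in the cavity's floor, 16 mm in from the open end: a steel bump standing up 4 mm (this point is its top at rest). Pushing a head over it takes up to about 6 N and presses the head up with about as much; it springs up behind once the head's centre is about 40 mm in from the open end.
- rail: The fixed rail on its post and grey foot plate (165 x 120 x 8 mm); origin on the table under the open end, x along the rail. Clamped inside is a stop with a sprung buffer, its face somewhere 146 to 190 mm in from the open end: its place differs each time and is not given, feel for it. The buffer yields from about 1.6 N, 2 N more per mm, and is solid after 5 mm; it returns slowly.
- stub: Fixed wooden stub, an open-topped trough on a post; origin on the table under the middle of the head's place (head 190 mm above it, up to 6 mm either way along x). Trough 20 mm wide inside, from 22 mm before the origin (-x, free end) to 46 mm behind it. Raise the hanger at most 12 mm until it has been drawn off towards -x by 50 mm or more.
- coasters_sun: Round stack of mustard-yellow coasters, 132 mm across, 37 mm high, at the left; leave alone. Origin under its centre.
- coasters_plum: Round stack of purple coasters, 115 mm across, 28 mm high, behind the stub; leave alone. Origin under its centre.
- case_aqua: Aqua-blue glasses sleeve, 203 x 80 x 22 mm, lying at the right; leave alone. Origin under its centre.

How it is judged (in metres and radians):
On the way, in this order (a step that is already met when the one before it is completed fails the run):
1. the blue hanger's glider is wholly inside the rail, past the spring tongue (x of hanger_blue_head in the frame of rail_mouth above 0.042 m and y of hanger_blue_head in the frame of rail_mouth between -0.004 and 0.004 m and z of hanger_blue_head in the frame of rail_mouth between -0.004 and 0.004 m), for 0.1 s.
2. the violet hanger is pressed up to the hidden stop by the blue one: more than 2.5 N between them while the violet one stands still (below 6 mm/s) (contact force between hanger_blue and hanger_violet above 2.5 N and linear speed of hanger_violet below 0.006 m/s and x of hanger_violet_head in the frame of rail_mouth above 0.118 m), for 0.15 s.
At the end, for the whole second after the job is handed in: Both gliders are in the rail (blue one over 75 mm in from the open end, violet over 118 mm, heads within 4 mm of the cavity's mid-height), their centres less than 48 mm apart (heads touching or within 4 mm), both hangers within 0.15 rad of plumb, released and at rest (distance between hanger_blue_head and hanger_violet_head below 0.048 m and x of hanger_blue_head in the frame of rail_mouth above 0.075 m and z of hanger_blue_head in the frame of rail_mouth between -0.004 and 0.004 m and x of hanger_violet_head in the frame of rail_mouth above 0.118 m and angle between each of hanger_blue, hanger_violet's own z axis and vertical below 0.15 rad and linear speed of each of hanger_blue, hanger_violet below 0.02 m/s).
It fails at once if the blue hanger is pushed against the violet one with more than 15 N (contact force between hanger_blue and hanger_violet above 15 N).
It fails at once if the blue hanger is forced against the rail with more than 25 N (contact force between hanger_blue and rail above 25 N).
It fails at once if the gripper or arm presses on the violet hanger with more than 3 N (contact force between any of the fingers, the arm and hanger_violet above 3 N).
It fails at once if one of the other goods is shifted by more than 25 mm (distance of any of coasters_sun, coasters_plum, case_aqua from where it was at the start of the episode above 0.025 m).
It also fails if it takes over 58 s, if anything falls off the work surface, if the arm or the gripper's body presses on something with over 40 N, if the wrist force passes 120 N, or if a joint passes its speed limit or range.

## Robot

A 6-joint arm with a two-finger parallel gripper is mounted at the origin on a cart in front of the work surface, level with it; the furniture and walls round the work are solid. World frame = base frame: x ahead of the robot, y to its left, z up, the work surface at z = 0. Lengths are in m, angles in degrees, forces in N, time in s.
With the tool pointing down it reaches from about 0.4 to 0.825 m from the base axis. Payload 7 kg.
Tool frame: the origin (TCP) lies between the finger pads; the fingertips stand 19 mm ahead of it and the grasp point (between the pads) is the TCP; x points along the fingers, y is the direction in which the jaws open and shut, and the axes are right-handed (so a half turn about x gives the same grasp; the last joint's range is limited). The gripper opens to 88 mm and grips with 3 to 60 N. Pads are 19 mm wide; open, the fingers measure 130 mm over their backs; the gripper's body (78 mm by 193 mm) begins 47 mm behind the grasp point.
Start: joints at [-50.586, 20.546, 0.682, 0, -70.136, -16.507], TCP at [0.263, -0.622, 0.246] pointing down, gripper open.
Joint ranges: [-176.03, 176.03], [-82.01, 121.73], [-58.28, 71.71], [-173.87, 95.51], [-174.79, -0.11], [-173.66, 173.66]. Speed limits (degrees/s): [136.94, 136.94, 172.46, 180, 180, 180].

## Interface

Orientations are given as [roll, pitch, yaw] about the fixed x, y, z axes, in that order (R = Rz(yaw) Ry(pitch) Rx(roll)).
In Python, from plant import * gives the robot as it stands.
- The arm moves only by the tool step_arm, never from a script. Its argument "steps" is a list of rows, each a list of 2 entries, a list of its own where there are three numbers: the shift along the tool's x, y, z in units of 0.02 m (1.0 is 0.02 m), then the turn about the tool's x in units of 6 degrees (1.0 is 6 degrees). A call has 1 to 20 rows; each row shifts and turns the commanded pose from where the row before left it, along the tool's axes as they then stand; what a row does not reach is not made up. A row lasts 1/12 s, in which the tool goes at most 41.7 mm and 7.16 degrees, less where a joint would pass 70% of its speed; a pose out of reach is approached as far as the arm can. A call with a number of a shift or a turn outside -1 to 1 is refused whole. A call with a gripper value outside its range is refused whole. "fingers" is the closure, from 0 (fully open) to 1 (shut), set as the call begins (left out, the last holds). The fingers move at their own pace and stop on an object; "grip_force" is the grip in N (left out, the last holds). Time passes only in rows, so rows that do not move let the fingers close. It gives the time, the measured TCP pose, the force and the opening at its end, in the units of the state.
- get_state(): the state, without advancing time (a new reading comes with each control period).
- capture(name): name is "scene" or "top" or "wrist"; returns the picture (384x512x3 uint8, blue, green, red); there is no depth.
- camera_model(name): a dict with "intrinsics" (3x3 intrinsics, pixels), "dist_coeffs" ([k1, k2, p1, p2, k3] as OpenCV has them; the pictures are not rectified), "rvec" (rotation vector, rad) and "tvec" (3), from world to camera coordinates, as OpenCV has them. Camera axes: x right, y down, z forward; pixel columns grow to the right and rows downward; lengths in m; the calibration is good to about 2 mm. A picture is of the moment at which its call begins: read the wrist's pose just before it. camera_model takes no time and is no camera call; for the wrist camera it gives the pose at the moment of the call.
- close_job(): hands the job in, once; it reports no verdict.
The state is a dict: "time_s": time; "joints": joint angles; "qd": joint speeds; "joint_torque": joint torques, N m; "tcp_pos": TCP position; "eef_rot": TCP orientation; "contact_force": force on the tool from outside, world axes, zero at the start; "moment": the same for the moment, N m; "gripper_width": finger opening in m.
Only numpy, scipy, OpenCV 4.12 (cv2) and the standard library are available. Lean on these libraries where they do the work, as an engineer would, in place of code of your own. Each camera call takes 0.05 s, during which the arm holds its last target.

## Working session

There is one attempt and no reset: what is moved stays moved. The work goes in short steps, Python scripts to look and compute and a tool call to move; the robot and the scene stay as the last step left them, time stands still between calls to the robot, and variables do not carry over. Pictures are saved under pics/ and viewed, and the job is handed in when it is done.

Besides the shell and the picture viewer there is one more tool, called after ">>>" by a JSON object that holds its "op" and its "data". step_arm: Moves the arm, as the interface text tells. Its arguments: {"type":"object","properties":{"steps":{"type":"array","items":{"type":"array"}},"fingers":{"type":"number"},"grip_force":{"type":"number"}},"required":["steps"]}

```bash
mkdir -p pics
python3 - <<'E'
from plant import *
import cv2,numpy as np
print(get_state())
for n in ["scene","top","wrist"]:
    im=capture(n); cv2.imwrite(f"pics/{n}0.png",im)
    m=camera_model(n); print(n,m)
E
```

```text
{'time_s': 0.0, 'joints': array([-5.05865092e+01,  2.05901763e+01,  6.35403474e-01, -1.97617571e-02,
       -7.01363654e+01, -1.65075039e+01]), 'qd': array([-0.01840021,  0.02121162,  0.08984117, -0.05741687, -0.01410624,
       -0.04412971]), 'joint_torque': array([ 7.48211664e-05, -5.82724750e+01,  2.93043673e+01,  6.99712202e+00,
        6.71414149e-03, -1.30416574e-04]), 'tcp_pos': array([ 0.26253431, -0.62136656,  0.24465038]), 'eef_rot': array([ 94.98769069,  89.90698706, 117.88694805]), 'contact_force': array([-0.45900519, -0.48769464,  0.70911451]), 'moment': array([0.0675594 , 0.00071004, 0.01741392]), 'gripper_width': 0.08793369778975985}
scene {'intrinsics': array([[468.02602137,   0.        , 246.66907   ],
       [  0.        , 468.02602137, 202.41990278],
       [  0.        ,   0.        ,   1.        ]]), 'dist_coeffs': array([-0.00432588,  0.        ,  0.        ,  0.        ,  0.        ]), 'rvec': array([ 0.8549175 , -2.48545141,  1.1518632 ]), 'tvec': array([0.46042529, 0.31062218, 1.49404516])}
top {'intrinsics': array([[491.0414235 ,   0.        , 261.01996216],
       [  0.        , 491.0414235 , 197.67738509],
       [  0.        ,   0.        ,   1.        ]]), 'dist_coeffs': array([-0.14352041,  0.        ,  0.        ,  0.        ,  0.        ]), 'rvec': array([ 2.08638134, -2.12431509,  0.1636497 ]), 'tvec': array([0.02600062, 0.60393839, 1.53312108])}
wrist {'intrinsics': array([[266.67679119,   0.        , 255.70742451],
       [  0.        , 266.67679119, 192.53554705],
       [  0.        ,   0.        ,   1.        ]]), 'dist_coeffs': array([-0.01816157,  0.        ,  0.        ,  0.        ,  0.        ]), 'rvec': array([-1.64553311, -2.48453803, -0.32838573]), 'tvec': array([ 0.67497836, -0.03152039,  0.38855046])}
```

View pics/scene0.png

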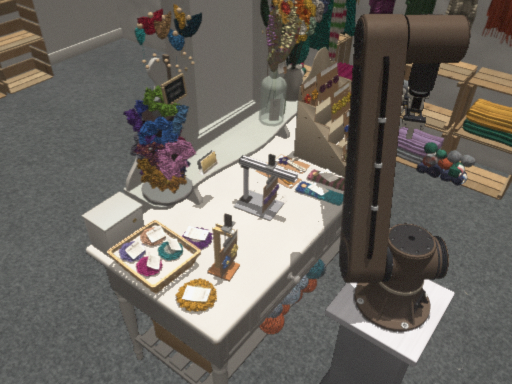

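View pics/top0.png

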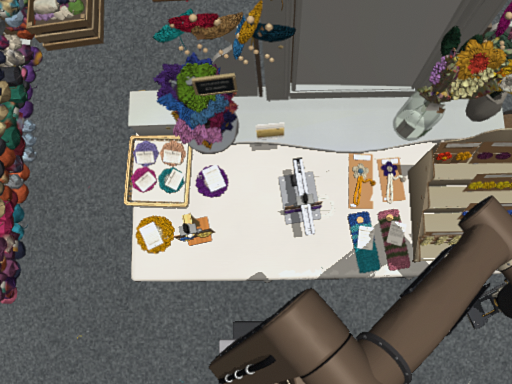

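View pics/wrist0.png

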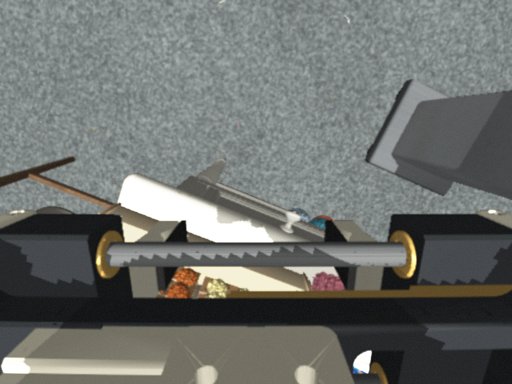

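The top view shows the stub at about (195,230), the rail at (300,197) and the arm at the lower right. I'll enlarge both areas.

Run:
```python
import cv2,numpy as np
t=cv2.imread('pics/top0.png'); s=cv2.imread('pics/scene0.png')
a=cv2.resize(t[145:255,165:335],None,fx=4.5,fy=4.5,interpolation=cv2.INTER_CUBIC)
cv2.imwrite('pics/top0z.png',a); 
b=cv2.resize(s[145:285,195:325],None,fx=4.2,fy=4.2,interpolation=cv2.INTER_CUBIC)
cv2.imwrite('pics/scene0z.png',b); print(a.shape,b.shape)
```

```text
(495, 765, 3) (588, 546, 3)
```

View pics/top0z.png

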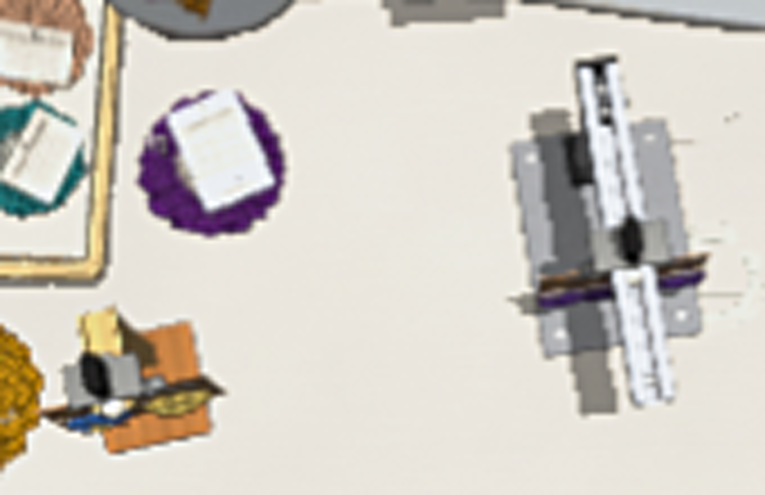

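View pics/scene0z.png

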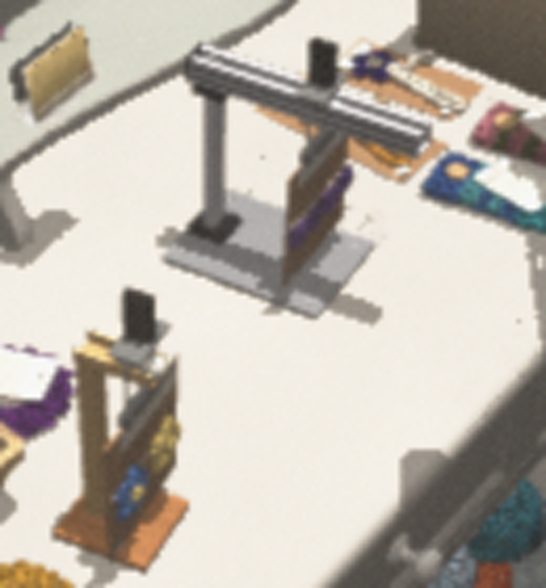

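```bash
cat > h.py <<'E'
import cv2,numpy as np
from plant import *
def ray(m,px):
    K,D=np.array(m["intrinsics"]),np.array(m["dist_coeffs"])
    R=cv2.Rodrigues(np.array(m["rvec"]))[0];t=np.array(m["tvec"]).ravel()
    u=cv2.undistortPoints(np.array(px,float).reshape(-1,1,2),K,D).reshape(-1,2)
    d=np.c_[u,np.ones(len(u))]@R
    return -R.T@t,d
def onz(m,px,z):
    o,d=ray(m,px); return o+d*((z-o[2])/d[:,2])[:,None]
def proj(m,P):
    return cv2.projectPoints(np.array(P,float).reshape(-1,1,3),np.array(m["rvec"]),np.array(m["tvec"]),np.array(m["intrinsics"]),np.array(m["dist_coeffs"]))[0].reshape(-1,2)
E
python3 - <<'E'
from h import *
m=camera_model("top")
z=lambda L:[(165+(x+.5)/4.5-.5,145+(y+.5)/4.5-.5) for x,y in L]
print("rail top: nearL nearR farL farR\n",onz(m,z([(632,403),(676,400),(576,63),(615,60)]),.2045))
print("tab blue top",onz(m,z([(93,362),(85,356),(102,390)]),.258))
print("saddle blue corners",onz(m,z([(63,370),(66,404),(140,353),(143,388)]),.215))
print("violet tab",onz(m,z([(630,225)]),.258))
print("foot corners",onz(m,z([(513,143),(663,118),(704,332),(547,355)]),.008))
print("stub base corners",onz(m,z([(190,322),(212,430),(108,452)]),.01))
print("coasters", onz(m,z([(212,163)]),.028), onz(m,z([(-45,400)]),.037))
print("cam", ray(m,[(256,192)])[0])
s=camera_model("scene")
zs=lambda L:[(195+(x+.5)/4.2-.5,145+(y+.5)/4.2-.5) for x,y in L]
print("scene: tab blue top centre",onz(s,zs([(138,293)]),.258), "rail near top",onz(s,zs([(410,148),(433,128)]),.2045),"far",onz(s,zs([(187,68),(207,43)]),.2045))
E
```

```text
rail top: nearL nearR farL farR
 [[ 0.46586136 -0.11569167  0.2045    ]
 [ 0.46720672 -0.14401034  0.2045    ]
 [ 0.69251235 -0.08576552  0.2045    ]
 [ 0.69397712 -0.11162873  0.2045    ]]
tab blue top [[0.49163335 0.22332028 0.258     ]
 [0.4955191  0.22845652 0.258     ]
 [0.47386193 0.21740065 0.258     ]]
saddle blue corners [[0.49270466 0.25119868 0.215     ]
 [0.47053778 0.2489169  0.215     ]
 [0.50293861 0.20088246 0.215     ]
 [0.48012913 0.19873371 0.215     ]]
violet tab [[ 0.57185223 -0.11493366  0.258     ]]
foot corners [[ 0.68573065 -0.0435353   0.008     ]
 [ 0.70246644 -0.1563785   0.008     ]
 [ 0.53986955 -0.18098711  0.008     ]
 [ 0.52522328 -0.06511559  0.008     ]]
stub base corners [[0.55468302 0.19853507 0.01      ]
 [0.47408075 0.18188035 0.01      ]
 [0.45899687 0.2589941  0.01      ]]
coasters [[0.67100802 0.1801833  0.028     ]] [[0.49594113 0.36779924 0.037     ]]
cam [ 0.30279279 -0.03815047  1.61948724]
scene: tab blue top centre [[0.48252657 0.22522057 0.258     ]] rail near top [[ 0.45926707 -0.09896536  0.2045    ]
 [ 0.4593557  -0.13399791  0.2045    ]] far [[ 0.67709758 -0.07433335  0.2045    ]
 [ 0.68707941 -0.11540514  0.2045    ]]
```

```bash
cat >> h.py <<'E'
from scipy.spatial.transform import Rotation as Ro
def toolR(s): return Ro.from_euler('xyz',s["eef_rot"],degrees=True).as_matrix()
def goal(tgt,yaw):
    """units of shift in the current tool axes, and turn so that tool y lies along the y of yaw (mod 180)"""
    s=get_state();R=toolR(s)
    sh=R.T@(np.array(tgt)-s["tcp_pos"])/.02
    ty=np.array([-np.sin(np.radians(yaw)),np.cos(np.radians(yaw)),0])
    v=R.T@ty; a=np.degrees(np.arctan2(v[2],v[1])); 
    print("t",s["time_s"],"tcp",s["tcp_pos"].round(4),"F",s["contact_force"].round(2),"M",s["moment"].round(3),"w",round(s["gripper_width"],4))
    print("shift units",sh.round(3),"turn deg",a.round(2),(a-np.sign(a)*180).round(2),"J",s["joints"].round(1))
    print("toolR",R.round(3).tolist())
E
python3 - <<'E'
from h import *
goal([.40,-.14,.33],8)
goal([.4817,.2239,.33],11.3)
s=get_state();m=camera_model("wrist");R=toolR(s)
o,d=ray(m,[(256,192)]);print("cam in tool",R.T@(o-s["tcp_pos"]),R.T@d[0])
E
```

```text
t 0.15 tcp [ 0.2626 -0.6215  0.2448] F [-1.04  0.17  0.47] M [-0.008 -0.063 -0.009] w 0.0877
shift units [-4.236 19.507 15.697] turn deg 14.9 -165.1 J [-50.6  20.6   0.6  -0.  -70.1 -16.5]
toolR [[-0.001, -0.389, 0.921], [0.001, 0.921, 0.389], [-1.0, 0.001, -0.0]]
t 0.15 tcp [ 0.2626 -0.6215  0.2448] F [-1.04  0.17  0.47] M [-0.008 -0.063 -0.009] w 0.0877
shift units [-4.218 34.678 26.541] turn deg 11.6 -168.4 J [-50.6  20.6   0.6  -0.  -70.1 -16.5]
toolR [[-0.001, -0.389, 0.921], [0.001, 0.921, 0.389], [-1.0, 0.001, -0.0]]
cam in tool [-0.13786067 -0.00064755 -0.06942686] [0.96633575 0.00126547 0.25729138]
```

>>> {"op": "step_arm", "data": {"steps": [[[-0.3, 0.94, 0.54], 0], [[-0.3, 0.94, 0.54], 0], [[-0.3, 0.94, 0.54], 0], [[-0.3, 0.94, 0.54], 0], [[-0.3, 0.94, 0.54], 0], [[-0.3, 0.94, 0.54], 0], [[-0.3, 0.94, 0.54], 0], [[-0.3, 0.94, 0.54], 0], [[-0.3, 0.94, 0.54], 0], [[-0.3, 0.94, 0.54], 0], [[-0.3, 0.94, 0.54], 0], [[-0.3, 0.94, 0.54], 0], [[-0.3, 0.94, 0.54], 0], [[-0.3, 0.94, 0.54], 0], [[0, 0, 0], 0.83], [[0, 0, 0], 0.83], [[0, 0, 0], 0.83]]}}

```text
time_s: 1.57
tcp_pos: [0.2996, -0.3199, 0.3298]
eef_rot: [-14.0, 90.0, -6.2]
contact_force: [-0.2, 0.6, 0.1]
gripper_width: 0.0874
```

Run:
```python
from h import *
goal([.56,-.115,.33],8)
```

```text
t 1.5667 tcp [ 0.2996 -0.3199  0.3298] F [-0.24  0.59  0.13] M [-0.057  0.026 -0.043] w 0.0874
shift units [-0.     8.384 14.289] turn deg -0.21 179.79 J [-20.9  -5.4 -19.   -0.  -76.4 -61.3]
toolR [[0.001, -0.136, 0.991], [-0.0, 0.991, 0.136], [-1.0, -0.0, 0.001]]
```

>>> {"op": "step_arm", "data": {"steps": [[[0, 0.56, 0.95], 0], [[0, 0.56, 0.95], 0], [[0, 0.56, 0.95], 0], [[0, 0.56, 0.95], 0], [[0, 0.56, 0.95], 0], [[0, 0.56, 0.95], 0], [[0, 0.56, 0.95], 0], [[0, 0.56, 0.95], 0], [[0, 0.56, 0.95], 0], [[0, 0.56, 0.95], 0], [[0, 0.56, 0.95], 0], [[0, 0.56, 0.95], 0], [[0, 0.56, 0.95], 0], [[0, 0.56, 0.95], 0], [[0, 0.56, 0.95], 0], [[0, 0, 0], 0], [[0, 0, 0], 0]]}}

```text
time_s: 2.98
tcp_pos: [0.5591, -0.1137, 0.3287]
eef_rot: [173.9, 89.9, -178.0]
contact_force: [-0.3, -0.0, -0.3]
gripper_width: 0.0876
```

Run:
```python
from h import *
goal([.56,.24,.33],11.3)
m=camera_model("wrist");im=capture("wrist");np.save("w1.npy",m,allow_pickle=True)
cv2.imwrite("pics/w1.png",cv2.resize(im,None,fx=1.55,fy=1.55,interpolation=cv2.INTER_CUBIC)); cv2.imwrite("pics/w1raw.png",im)
print(ray(m,[(256,192)]), proj(m,[[.4665,-.130,.2045]]))
```

```text
t 2.9833 tcp [ 0.5591 -0.1137  0.3287] F [-0.3  -0.   -0.33] M [-0.067  0.041 -0.032] w 0.0876
shift units [-0.066 17.507  2.515] turn deg -3.26 176.74 J [  8.1   8.3  -5.   -0.  -76.8 -90.1]
toolR [[-0.002, -0.14, 0.99], [-0.0, 0.99, 0.14], [-1.0, 0.0, -0.002]]
(array([ 0.49084423, -0.12396993,  0.46664418]), array([[ 0.25310396,  0.03707402, -0.96673116]])) [[253.00015346  93.74890683]]
```

View pics/w1.png

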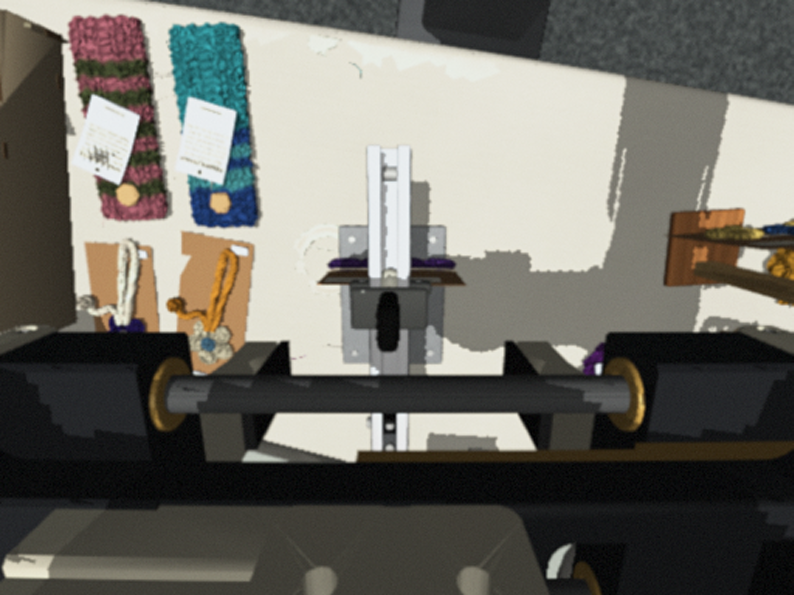

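The wrist view shows the rail mouth at about (389,148), with the tongue visible at (390,172) and the violet tab at (389,320). I'll fit the edges on a tighter crop.

Run:
```python
from h import *
im=cv2.imread("pics/w1raw.png")
c=cv2.resize(im[85:225,215:290],None,fx=8,fy=8,interpolation=cv2.INTER_CUBIC)[:,:]
c=cv2.resize(im[85:150,215:290],None,fx=9,fy=9,interpolation=cv2.INTER_CUBIC)
cv2.imwrite("pics/w1z.png",c)
g=cv2.cvtColor(im,cv2.COLOR_BGR2GRAY)
for r in (100,115,130,145,160,170): print(r,g[r,230:275].tolist())
for c_ in (241,242,246,260,261): print(c_,g[85:110,c_].tolist())
```

```text
100 [224, 224, 225, 225, 227, 218, 201, 224, 234, 237, 235, 236, 236, 236, 233, 183, 154, 165, 188, 227, 235, 236, 236, 235, 236, 233, 222, 229, 236, 236, 236, 236, 236, 232, 182, 164, 209, 227, 227, 226, 226, 226, 227, 226, 226]
115 [225, 225, 226, 225, 226, 222, 201, 195, 228, 237, 237, 236, 236, 237, 233, 181, 119, 96, 124, 140, 144, 142, 146, 149, 146, 157, 197, 232, 236, 237, 236, 237, 237, 232, 178, 182, 212, 224, 227, 225, 227, 228, 226, 225, 220]
130 [225, 225, 225, 223, 224, 225, 210, 188, 223, 235, 236, 236, 235, 237, 233, 184, 155, 159, 187, 228, 236, 236, 236, 236, 237, 234, 221, 229, 236, 237, 235, 236, 237, 233, 165, 121, 119, 123, 124, 123, 123, 123, 122, 122, 122]
145 [150, 146, 153, 165, 170, 171, 164, 158, 217, 236, 237, 237, 235, 238, 233, 185, 153, 153, 171, 219, 235, 237, 236, 236, 237, 233, 223, 231, 235, 237, 236, 238, 238, 232, 157, 90, 88, 91, 89, 90, 91, 88, 90, 90, 90]
160 [171, 170, 171, 174, 174, 166, 149, 147, 212, 236, 237, 236, 236, 237, 233, 190, 153, 163, 203, 229, 235, 236, 237, 235, 237, 233, 225, 231, 236, 236, 237, 237, 238, 225, 151, 92, 85, 89,
[... 191 characters left out ...]
 224, 151, 59, 23, 16, 23, 22, 25, 21, 21, 18, 26]
241 [224, 225, 225, 225, 226, 226, 226, 222, 218, 227, 235, 236, 236, 236, 236, 236, 236, 237, 236, 236, 237, 236, 236, 236, 235]
242 [225, 225, 224, 226, 225, 226, 225, 222, 217, 228, 235, 236, 237, 237, 237, 236, 235, 236, 236, 236, 235, 236, 237, 237, 237]
246 [225, 225, 225, 226, 226, 225, 225, 225, 225, 215, 208, 221, 221, 189, 156, 154, 152, 153, 155, 154, 154, 150, 137, 122, 116]
260 [225, 225, 226, 227, 226, 227, 227, 222, 219, 230, 235, 236, 237, 236, 236, 236, 236, 236, 236, 236, 236, 237, 236, 236, 236]
261 [226, 226, 226, 225, 226, 226, 225, 222, 219, 230, 236, 236, 236, 236, 237, 236, 237, 236, 237, 236, 236, 236, 237, 235, 236]
```

View pics/w1z.png

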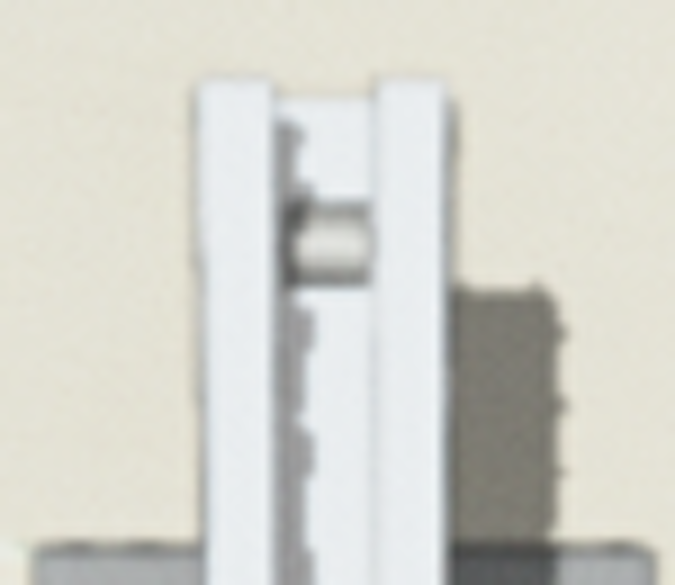

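Run:
```python
from h import *
m=np.load("w1.npy",allow_pickle=True).item()
P=onz(m,[(245.0,93.3),(256.1,93.3),(245.35,170),(256.4,170),(237.6,100),(264.2,100),(238,165),(263.8,165)],.2045);print(P.round(4))
a,b=(P[0]+P[1])/2,(P[2]+P[3])/2; print(a,b,np.degrees(np.arctan2(*(b-a)[1::-1])))
# violet tab top centre from px (388,322)/1.55
print(onz(m,[((388.5)/1.55,292/1.55),(388/1.55,350/1.55)],.258))
```

```text
[[ 0.4672 -0.1374  0.2045]
 [ 0.4657 -0.1272  0.2045]
 [ 0.5386 -0.1276  0.2045]
 [ 0.537  -0.1167  0.2045]
 [ 0.474  -0.1435  0.2045]
 [ 0.4705 -0.1189  0.2045]
 [ 0.5346 -0.1355  0.2045]
 [ 0.531  -0.1102  0.2045]]
[ 0.46642911 -0.13230506  0.2045    ] [ 0.53777846 -0.12216566  0.2045    ] 8.088102095807898
[[ 0.54309584 -0.12066933  0.258     ]
 [ 0.57514742 -0.11653735  0.258     ]]
```

>>> {"op": "step_arm", "data": {"steps": [[[0, 0.97, 0.14], 0], [[0, 0.97, 0.14], 0], [[0, 0.97, 0.14], 0], [[0, 0.97, 0.14], 0], [[0, 0.97, 0.14], 0], [[0, 0.97, 0.14], 0], [[0, 0.97, 0.14], 0], [[0, 0.97, 0.14], 0], [[0, 0.97, 0.14], 0], [[0, 0.97, 0.14], 0], [[0, 0.97, 0.14], 0], [[0, 0.97, 0.14], 0], [[0, 0.97, 0.14], 0], [[0, 0.97, 0.14], 0], [[0, 0.97, 0.14], 0], [[0, 0.97, 0.14], 0], [[0, 0.97, 0.14], 0], [[0, 0.97, 0.14], 0], [[0, 0, 0], -0.54], [[0, 0, 0], 0]]}}

```text
time_s: 4.7
tcp_pos: [0.5597, 0.2384, 0.3295]
eef_rot: [-157.9, 90.0, -146.5]
contact_force: [-0.4, -0.9, 1.2]
gripper_width: 0.0874
```

Run:
```python
from h import *
goal([.4817,.2239,.33],11.3)
m=camera_model("wrist");im=capture("wrist");np.save("w2.npy",m,allow_pickle=True)
cv2.imwrite("pics/w2.png",cv2.resize(im,None,fx=1.55,fy=1.55,interpolation=cv2.INTER_CUBIC)); cv2.imwrite("pics/w2raw.png",im)
print(proj(m,[[.4817,.2239,.258],[.4817,.2239,.215]]))
cv2.imwrite("pics/w2z.png",cv2.resize(im[80:190,190:330],None,fx=5,fy=5,interpolation=cv2.INTER_CUBIC))
```

```text
t 4.7 tcp [0.5597 0.2384 0.3295] F [-0.45 -0.87  1.21] M [-0.064  0.027 -0.01 ] w 0.0874
shift units [-0.024  0.06  -3.967] turn deg 0.09 -179.91 J [  41.4   11.9   -0.4   -0.   -77.7 -120.1]
toolR [[-0.0, -0.197, 0.98], [-0.0, 0.98, 0.197], [-1.0, -0.0, -0.0]]
[[258.18439729 107.25852655]
 [257.77351432 109.64283716]]
```

View pics/w2.png

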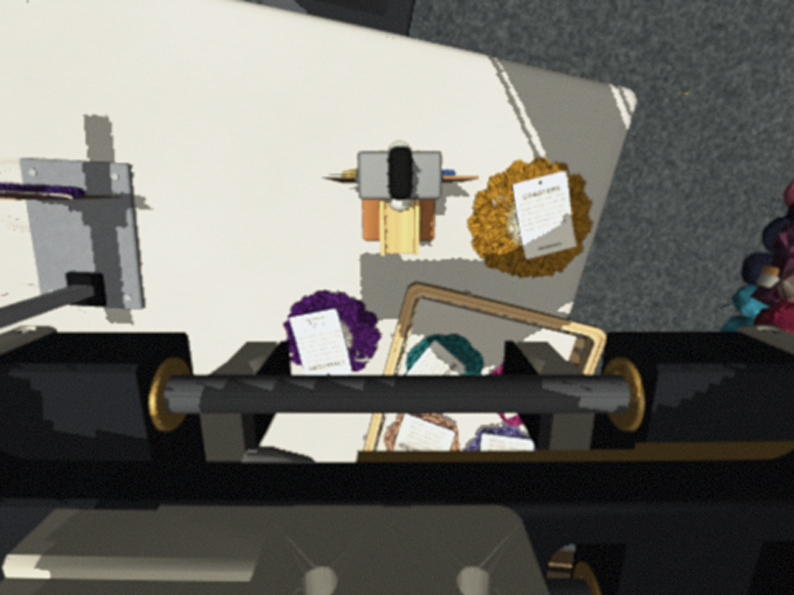

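View pics/w2z.png

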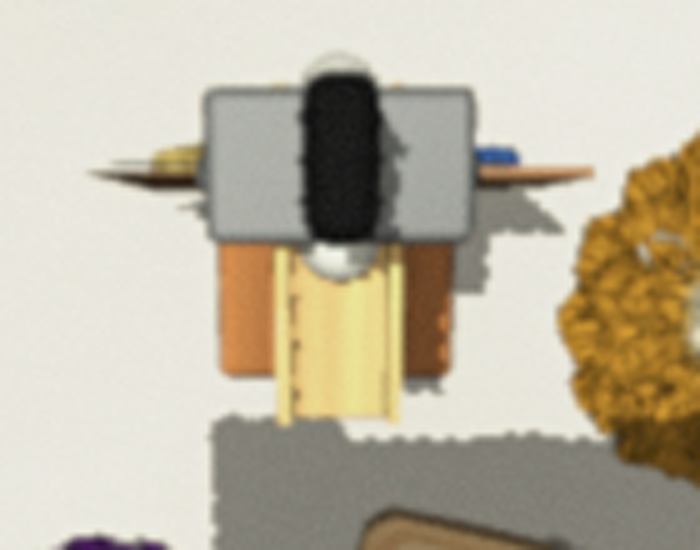

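Run:
```python
from h import *
m=np.load("w2.npy",allow_pickle=True).item()
z=lambda L:[(190+(x+.5)/5-.5,80+(y+.5)/5-.5) for x,y in L]
P=onz(m,z([(204,88),(474,88),(211,241),(473,241)]),.215);print(P.round(4)); print(P.mean(0))
Q=onz(m,z([(303,150),(380,150),(341,74)]),.258);print(Q.round(4),Q[:2].mean(0))
T=onz(m,z([(283,422),(396,418),(275,250),(403,250)]),.20);print("trough",T.round(4))
goal(list(P.mean(0)[:2])+[.33],11.3)
```

```text
[[0.4761 0.1977 0.215 ]
 [0.4665 0.2451 0.215 ]
 [0.5021 0.2037 0.215 ]
 [0.4926 0.251  0.215 ]]
[0.48431262 0.22437075 0.215     ]
[[0.4845 0.2184 0.258 ]
 [0.4822 0.2297 0.258 ]
 [0.4728 0.2218 0.258 ]] [0.48339125 0.2240287  0.258     ]
trough [[0.5349 0.223  0.2   ]
 [0.5296 0.2452 0.2   ]
 [0.502  0.215  0.2   ]
 [0.497  0.2395 0.2   ]]
t 4.75 tcp [0.5598 0.2378 0.3297] F [ 0.43 -0.65  0.22] M [-0.055  0.005 -0.039] w 0.0877
shift units [-0.016  0.071 -3.831] turn deg -0.12 179.88 J [  41.4   11.9   -0.4   -0.   -77.7 -120.2]
toolR [[-0.0, -0.194, 0.981], [-0.0, 0.981, 0.194], [-1.0, -0.0, -0.0]]
```

>>> {"op": "step_arm", "data": {"steps": [[[0, 0.07, -0.8], 0], [[0, 0, -0.8], 0], [[0, 0, -0.8], 0], [[0, 0, -0.8], 0], [[0, 0, -0.63], 0], [[0, 0, 0], 0], [[0.8, 0, 0], 0], [[0.8, 0, 0], 0], [[0.8, 0, 0], 0], [[0.8, 0, 0], 0], [[0.6, 0, 0], 0], [[0.38, 0, 0], 0], [[0.2, 0, 0], 0], [[0, 0, 0], 0], [[0, 0, 0], 0]]}}

```text
time_s: 6.0
tcp_pos: [0.485, 0.2247, 0.2425]
eef_rot: [3.0, 90.0, 14.1]
contact_force: [-0.3, -0.1, 0.2]
gripper_width: 0.0881
```

Run:
```python
from h import *
goal([.4843,.2244,.242],11.3)
m=camera_model("wrist");im=capture("wrist")
cv2.imwrite("pics/w3.png",cv2.resize(im,None,fx=1.55,fy=1.55,interpolation=cv2.INTER_CUBIC))
```

```text
t 6.0 tcp [0.485  0.2247 0.2425] F [-0.29 -0.07  0.18] M [-0.019 -0.047  0.018] w 0.0881
shift units [ 0.023 -0.009 -0.038] turn deg -0.11 179.89 J [  45.9    7.4  -17.3    0.   -65.2 -124.7]
toolR [[0.001, -0.194, 0.981], [0.0, 0.981, 0.194], [-1.0, 0.0, 0.001]]
```

View pics/w3.png

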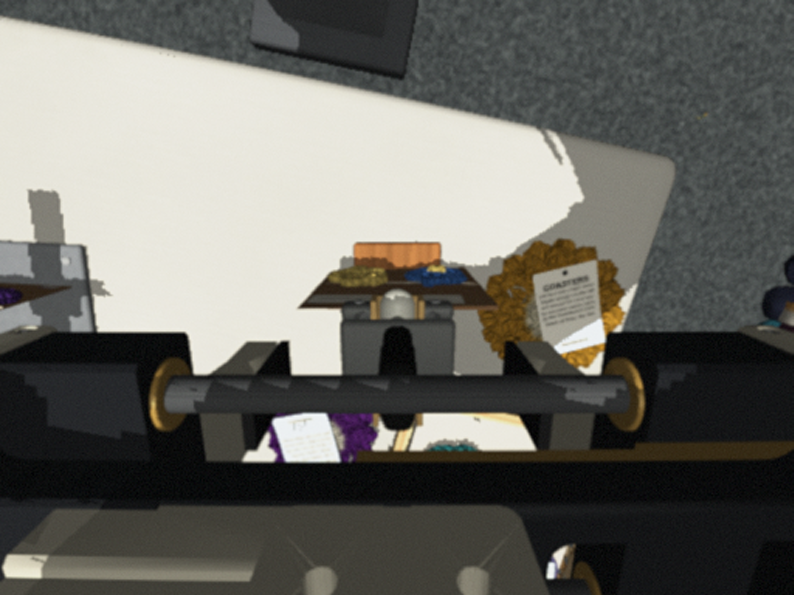

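The open jaws straddle the tab, which is centred between them at about (398,365). Closing now.

>>> {"op": "step_arm", "data": {"steps": [[[0, 0, 0], 0], [[0, 0, 0], 0], [[0, 0, 0], 0], [[0, 0, 0], 0], [[0, 0, 0], 0], [[0, 0, 0], 0], [[0, 0, 0], 0], [[0, 0, 0], 0]], "fingers": 1, "grip_force": 50}}

```text
time_s: 6.72
tcp_pos: [0.4846, 0.2247, 0.242]
eef_rot: [-168.5, 90.0, -157.3]
contact_force: [-0.5, -0.6, -0.2]
gripper_width: 0.0401
```

Run:
```python
from h import *
goal([.4843,.2244,.242],11.3)
m=camera_model("wrist");im=capture("wrist")
cv2.imwrite("pics/w4.png",cv2.resize(im[140:290,150:360],None,fx=3.8,fy=3.8,interpolation=cv2.INTER_CUBIC))
```

```text
t 6.7167 tcp [0.4846 0.2247 0.242 ] F [-0.47 -0.59 -0.19] M [-0.018 -0.037 -0.009] w 0.0401
shift units [-0.002 -0.013 -0.017] turn deg -0.09 179.91 J [  45.9    7.4  -17.4   -0.   -65.2 -124.7]
toolR [[-0.0, -0.194, 0.981], [-0.0, 0.981, 0.194], [-1.0, -0.0, -0.0]]
```

View pics/w4.png

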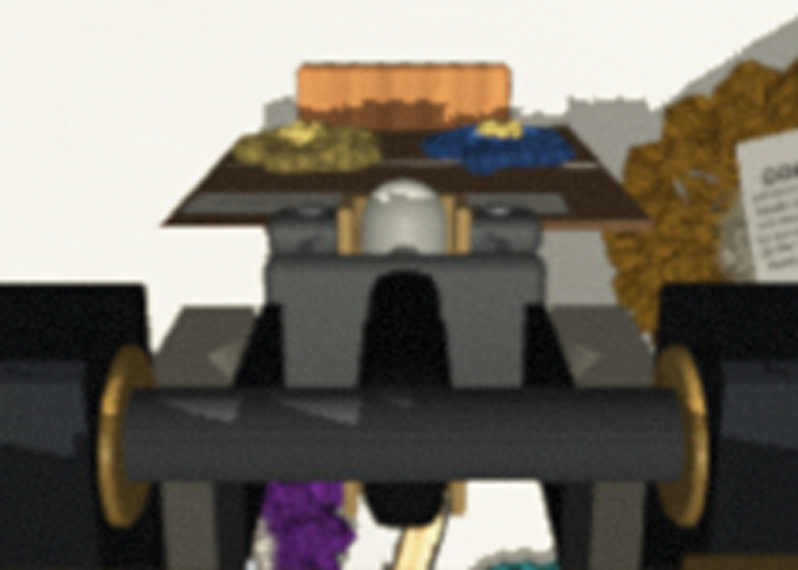

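Still closing; more rows are needed.

>>> {"op": "step_arm", "data": {"steps": [[[0, 0, 0], 0], [[0, 0, 0], 0], [[0, 0, 0], 0], [[0, 0, 0], 0], [[0, 0, 0], 0], [[0, 0, 0], 0], [[0, 0, 0], 0]]}}

```text
time_s: 7.35
tcp_pos: [0.4846, 0.2247, 0.2419]
eef_rot: [-113.6, 90.0, -102.4]
contact_force: [-0.5, 0.0, 1.3]
gripper_width: 0.0119
```

Run:
```python
from h import *
goal([.4843,.2244,.246],11.3)
```

```text
t 7.35 tcp [0.4846 0.2247 0.2419] F [-0.48  0.03  1.32] M [-0.047 -0.071 -0.024] w 0.0119
shift units [-0.203 -0.013 -0.018] turn deg -0.1 179.9 J [  45.9    7.4  -17.4    0.   -65.2 -124.7]
toolR [[-0.0, -0.194, 0.981], [-0.0, 0.981, 0.194], [-1.0, -0.0, -0.0]]
```

>>> {"op": "step_arm", "data": {"steps": [[[-0.1, 0, 0], 0], [[-0.1, 0, 0], 0], [[0, 0, 0], 0], [[0, 0, -0.3], 0], [[0, 0, -0.5], 0], [[0, 0, -0.5], 0], [[0, 0, -0.5], 0], [[0, 0, -0.5], 0], [[0, 0, -0.5], 0], [[0, 0, -0.5], 0], [[0, 0, -0.3], 0], [[0, 0, 0], 0], [[0, 0, 0], 0]]}}

```text
time_s: 8.43
tcp_pos: [0.4138, 0.2109, 0.2463]
eef_rot: [31.1, 89.9, 42.4]
contact_force: [1.1, 0.1, -2.0]
gripper_width: 0.0117
```

Run:
```python
from h import *
goal([.409,-.1403,.246],8)
m=camera_model("wrist");im=capture("wrist")
cv2.imwrite("pics/w5.png",cv2.resize(im,None,fx=1.5,fy=1.5,interpolation=cv2.INTER_CUBIC))
im=capture("scene");cv2.imwrite("pics/s5.png",cv2.resize(im[140:300,180:340],None,fx=3.5,fy=3.5,interpolation=cv2.INTER_CUBIC))
```

```text
t 8.4333 tcp [0.4138 0.2109 0.2463] F [ 1.06  0.09 -2.02] M [-0.025 -0.045  0.009] w 0.0117
shift units [ 5.0000e-03 -1.7177e+01 -3.6650e+00] turn deg 3.25 -176.75 J [  51.4    0.2  -24.7    0.   -65.1 -130.2]
toolR [[0.001, -0.195, 0.981], [0.001, 0.981, 0.195], [-1.0, 0.001, 0.001]]
```

View pics/w5.png

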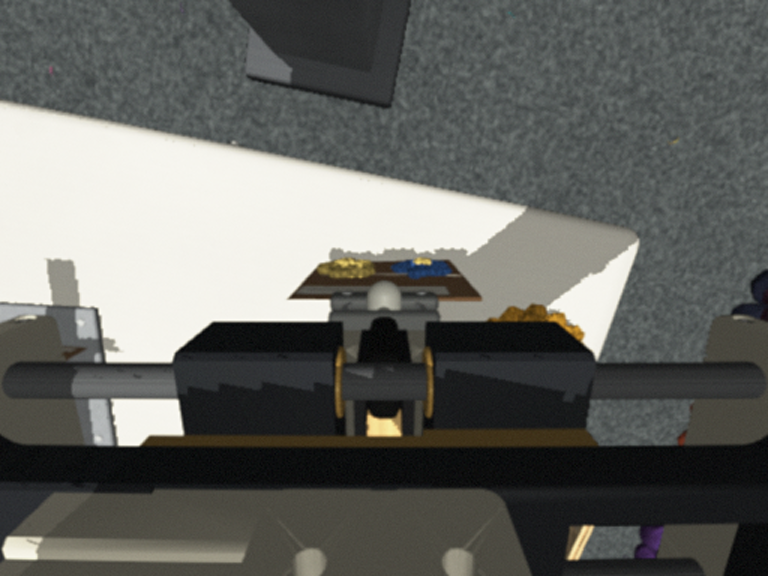

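View pics/s5.png

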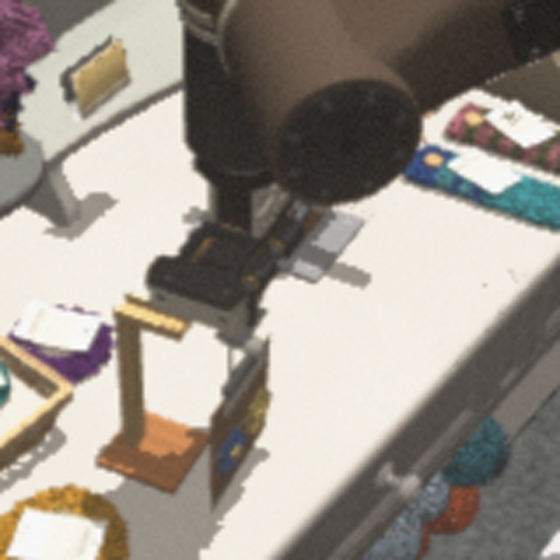

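>>> {"op": "step_arm", "data": {"steps": [[[0, -0.5, -0.1], 0], [[0, -0.95, -0.15], 0], [[0, -0.95, -0.15], 0], [[0, -0.95, -0.15], 0], [[0, -0.95, -0.15], 0], [[0, -0.95, -0.15], 0], [[0, -0.95, -0.15], 0], [[0, -0.95, -0.2], 0], [[0, -0.95, -0.2], 0], [[0, -0.95, -0.2], 0], [[0, -0.95, -0.25], 0], [[0, -0.95, -0.25], 0], [[0, -0.95, -0.25], 0], [[0, -0.95, -0.25], 0], [[0, -0.95, -0.25], 0], [[0, -0.95, -0.25], 0], [[0, -0.95, -0.25], 0], [[0, -0.95, -0.25], 0], [[0, -0.52, -0.17], 0.54], [[0, 0, 0], 0]]}}

```text
time_s: 10.2
tcp_pos: [0.4063, -0.1428, 0.2456]
eef_rot: [-169.9, 89.9, -162.3]
contact_force: [0.6, 0.2, -1.3]
gripper_width: 0.0118
```

Run:
```python
from h import *
goal([.409,-.1403,.245],8)
m=camera_model("wrist");im=capture("wrist")
goal([.409,-.1403,.245],8)
cv2.imwrite("pics/w6.png",cv2.resize(im,None,fx=1.5,fy=1.5,interpolation=cv2.INTER_CUBIC))
im=capture("scene");cv2.imwrite("pics/s6.png",cv2.resize(im[130:280,220:370],None,fx=3.7,fy=3.7,interpolation=cv2.INTER_CUBIC))
```

```text
t 10.2 tcp [ 0.4063 -0.1428  0.2456] F [ 0.59  0.25 -1.26] M [-0.007 -0.034  0.002] w 0.0118
shift units [0.032 0.104 0.153] turn deg -0.34 179.66 J [  7.1  -3.3 -28.2   0.  -65.2 -89.4]
toolR [[-0.001, -0.133, 0.991], [-0.0, 0.991, 0.133], [-1.0, -0.0, -0.001]]
t 10.25 tcp [ 0.4064 -0.142   0.2457] F [ 0.21  0.39 -1.07] M [ 0.022  0.008 -0.062] w 0.0114
shift units [0.034 0.065 0.14 ] turn deg -0.18 179.82 J [  7.2  -3.3 -28.2   0.  -65.2 -89.4]
toolR [[-0.001, -0.136, 0.991], [-0.0, 0.991, 0.136], [-1.0, -0.0, -0.001]]
```

View pics/w6.png

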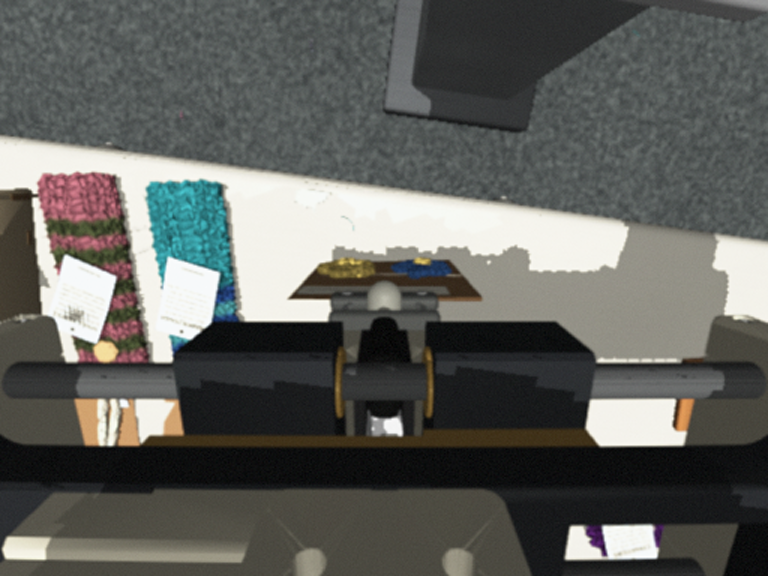

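View pics/s6.png

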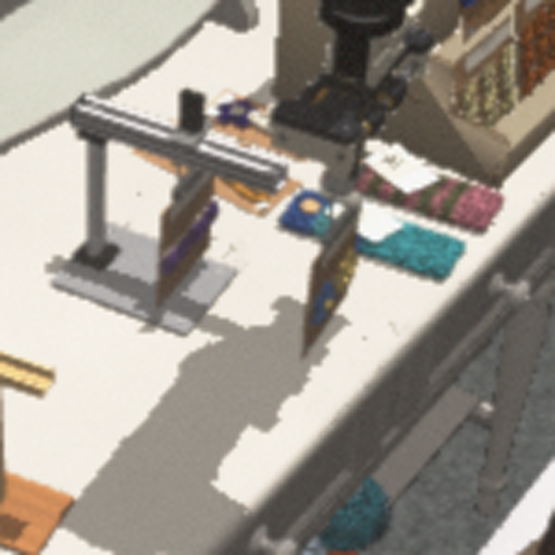

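Run:
```python
from h import *
y=np.radians(8.05); u=np.array([np.cos(y),np.sin(y)])
p=np.array([.4664,-.1321])-.040*u
goal(list(p)+[.2432],8.05)
```

```text
t 10.3 tcp [ 0.4066 -0.1414  0.2457] F [ 0.13  0.18 -2.08] M [-0.019 -0.014 -0.016] w 0.0119
shift units [0.127 0.041 1.027] turn deg -0.13 179.87 J [  7.3  -3.4 -28.2  -0.  -65.2 -89.4]
toolR [[-0.001, -0.138, 0.99], [0.0, 0.99, 0.138], [-1.0, 0.0, -0.001]]
```

>>> {"op": "step_arm", "data": {"steps": [[[0.06, 0, 0.3], 0], [[0.06, 0, 0.4], 0], [[0, 0, 0.3], 0], [[0, 0, 0], 0], [[0, 0, 0], 0], [[0, 0, 0], 0]]}}

```text
time_s: 10.8
tcp_pos: [0.4266, -0.1377, 0.2434]
eef_rot: [168.6, 90.0, 176.6]
contact_force: [0.7, 0.0, -1.8]
gripper_width: 0.0116
```

```bash
cat >> h.py <<'E'
def rail():
    s=get_state();y=np.radians(8.05); u=np.array([np.cos(y),np.sin(y)]);n=np.array([-u[1],u[0]])
    d=s["tcp_pos"][:2]-np.array([.4664,-.1321]);R=toolR(s)
    F=s["contact_force"]
    print("t %.2f in %.1f mm lat %.2f z %.2f  yaw %.2f Fin %.2f Flat %.2f Fz %.2f M %s w %.4f"%(s["time_s"],1e3*d@u,1e3*d@n,1e3*s["tcp_pos"][2],np.degrees(np.arctan2(R[1,2],R[0,2])),F[:2]@u,F[:2]@n,F[2],s["moment"].round(3),s["gripper_width"]))
E
python3 - <<'E'
from h import *
rail()
im=capture("scene");cv2.imwrite("pics/s7.png",cv2.resize(im[150:250,250:350],None,fx=6,fy=6,interpolation=cv2.INTER_CUBIC))
im=capture("top");cv2.imwrite("pics/t7.png",cv2.resize(im[150:250,250:350],None,fx=6,fy=6,interpolation=cv2.INTER_CUBIC))
rail()
E
```

```text
t 10.80 in -40.2 mm lat 0.04 z 243.39  yaw 8.01 Fin 0.68 Flat -0.07 Fz -1.76 M [-0.042 -0.018 -0.032] w 0.0116
t 10.90 in -40.4 mm lat -0.10 z 243.54  yaw 7.99 Fin 0.63 Flat 0.34 Fz -2.42 M [-0.022 -0.001 -0.022] w 0.0117
```

View pics/s7.png

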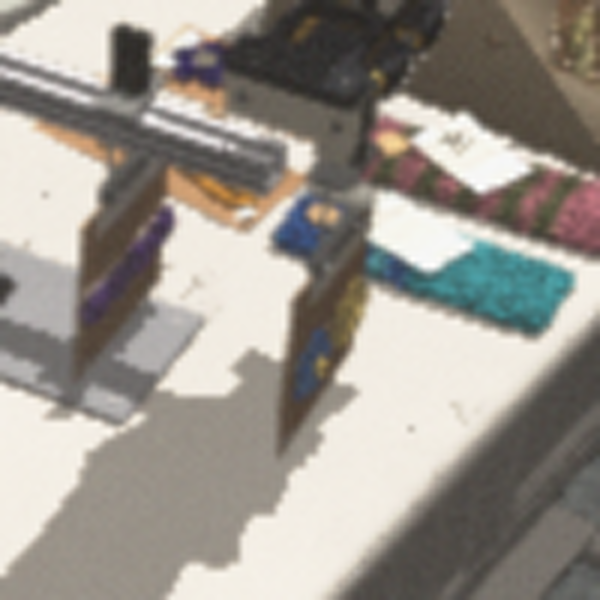

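View pics/t7.png

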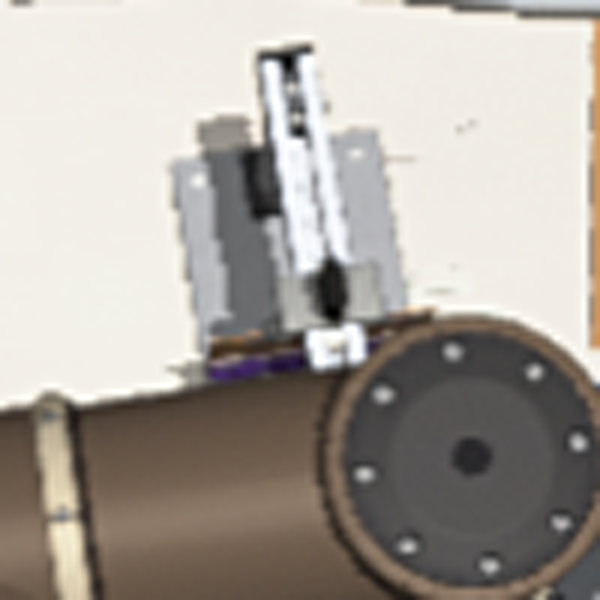

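Everything is aligned in front of the mouth. Entering slowly, with force checks.

>>> {"op": "step_arm", "data": {"steps": [[[0, 0, 0.2], 0], [[0, 0, 0.2], 0], [[0, 0, 0.2], 0], [[0, 0, 0.15], 0], [[0, 0, 0.15], 0], [[0, 0, 0.15], 0], [[0, 0, 0.15], 0], [[0, 0, 0.1], 0], [[0, 0, 0], 0]]}}

```text
time_s: 11.65
tcp_pos: [0.4527, -0.1344, 0.2434]
eef_rot: [-174.0, 90.0, -166.0]
contact_force: [1.2, 0.8, -1.0]
gripper_width: 0.0119
```

```bash
python3 -c "
from h import *
rail()"
```

```text
t 11.65 in -13.9 mm lat -0.31 z 243.44  yaw 7.97 Fin 1.27 Flat 0.65 Fz -0.97 M [ 0.03  -0.004 -0.024] w 0.0119
```

>>> {"op": "step_arm", "data": {"steps": [[[0, 0.015, 0.1], 0], [[0, 0, 0.1], 0], [[0, 0, 0.1], 0], [[0, 0, 0.1], 0], [[0, 0, 0.1], 0], [[0, 0, 0], 0]]}}

```text
time_s: 12.15
tcp_pos: [0.4624, -0.1328, 0.2438]
eef_rot: [-134.9, 90.0, -126.9]
contact_force: [-1.7, -0.1, 2.3]
gripper_width: 0.0123
```

```bash
python3 -c "
from h import *
rail()"
```

```text
t 12.15 in -4.1 mm lat -0.16 z 243.76  yaw 7.98 Fin -1.74 Flat 0.13 Fz 2.26 M [-0.275  0.537 -0.017] w 0.0123
```

>>> {"op": "step_arm", "data": {"steps": [[[0, 0, 0.1], 0], [[0, 0, 0.1], 0], [[0, 0, 0.1], 0], [[0, 0, 0.1], 0], [[0, 0, 0.1], 0], [[0, 0, 0.1], 0], [[0, 0, 0], 0]]}}

```text
time_s: 12.73
tcp_pos: [0.4752, -0.131, 0.2439]
eef_rot: [-9.3, 89.9, -1.3]
contact_force: [0.8, -0.5, 3.3]
gripper_width: 0.012
```

```bash
python3 -c "
from h import *
rail()"
```

```text
t 12.73 in 8.8 mm lat -0.09 z 243.87  yaw 7.98 Fin 0.71 Flat -0.61 Fz 3.29 M [ 0.049 -0.487  0.009] w 0.0120
```

>>> {"op": "step_arm", "data": {"steps": [[[0, 0, 0.15], 0], [[0, 0, 0.15], 0], [[0, 0, 0.15], 0], [[0, 0, 0.15], 0], [[0, 0, 0.15], 0], [[0, 0, 0.15], 0], [[0, 0, 0], 0]]}}

```text
time_s: 13.32
tcp_pos: [0.4929, -0.1284, 0.2436]
eef_rot: [-7.2, 89.9, 0.8]
contact_force: [0.8, -0.4, 3.7]
gripper_width: 0.0119
```

```bash
python3 -c "
from h import *
rail()"
```

```text
t 13.32 in 26.7 mm lat -0.06 z 243.60  yaw 7.97 Fin 0.69 Flat -0.48 Fz 3.71 M [ 0.108 -0.462 -0.023] w 0.0119
```

>>> {"op": "step_arm", "data": {"steps": [[[0, 0, 0.15], 0], [[0, 0, 0.15], 0], [[0, 0, 0.15], 0], [[0, 0, 0.15], 0], [[0, 0, 0.15], 0], [[0, 0, 0.15], 0], [[0, 0, 0.1], 0], [[0, 0, 0], 0], [[0, 0, 0], 0]]}}

```text
time_s: 14.07
tcp_pos: [0.5116, -0.1257, 0.2432]
eef_rot: [168.2, 90.0, 176.2]
contact_force: [-0.5, -0.2, -1.8]
gripper_width: 0.0116
```

```bash
python3 -c "
from h import *
rail()"
```

```text
t 14.07 in 45.6 mm lat -0.03 z 243.22  yaw 7.97 Fin -0.55 Flat -0.15 Fz -1.76 M [ 0.016 -0.007  0.06 ] w 0.0116
```

>>> {"op": "step_arm", "data": {"steps": [[[0, 0, 0.1], 0], [[0, 0, 0.1], 0], [[0, 0, 0.12], 0], [[0, 0, 0.12], 0], [[0, 0, 0.12], 0], [[0, 0, 0.12], 0], [[0, 0, 0.12], 0], [[0, 0, 0.12], 0], [[0, 0, 0.12], 0], [[0, 0, 0.12], 0], [[0, 0, 0.12], 0], [[0, 0, 0.1], 0], [[0, 0, 0], 0]]}}

```text
time_s: 15.15
tcp_pos: [0.5394, -0.1219, 0.2435]
eef_rot: [-97.8, 90.0, -89.8]
contact_force: [0.2, -0.8, -1.1]
gripper_width: 0.0118
```

Run:
```python
from h import *
rail()
im=capture("scene");cv2.imwrite("pics/s8.png",cv2.resize(im[150:250,230:350],None,fx=6,fy=6,interpolation=cv2.INTER_CUBIC))
rail()
```

```text
t 15.15 in 73.7 mm lat -0.13 z 243.46  yaw 7.97 Fin 0.06 Flat -0.81 Fz -1.14 M [-0.031 -0.025  0.032] w 0.0118
t 15.20 in 73.6 mm lat -0.10 z 243.49  yaw 7.97 Fin 0.84 Flat 0.03 Fz -0.07 M [ 0.034 -0.049 -0.038] w 0.0118
```

View pics/s8.png

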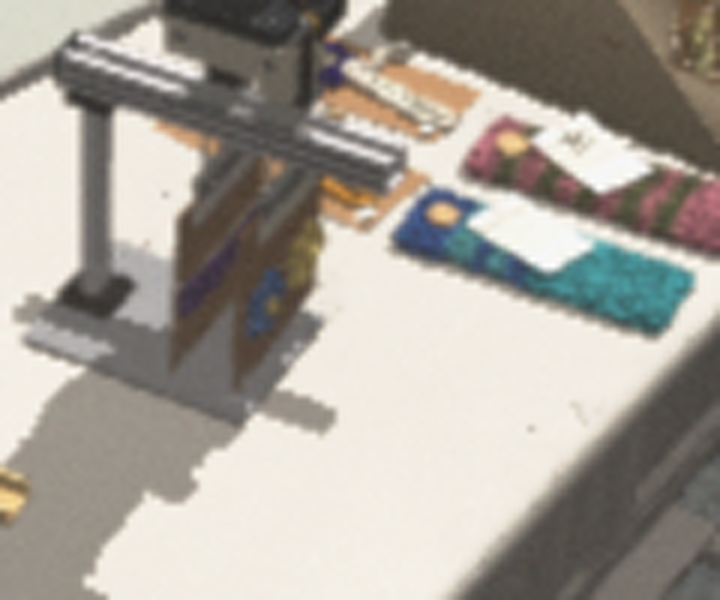

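>>> {"op": "step_arm", "data": {"steps": [[[0.03, 0, 0.05], 0], [[0, 0, 0.05], 0], [[0, 0, 0.05], 0], [[0, 0, 0.05], 0], [[0, 0, 0], 0]]}}

```text
time_s: 15.62
tcp_pos: [0.5432, -0.1214, 0.243]
eef_rot: [-31.1, 90.0, -23.2]
contact_force: [-0.7, 0.1, -1.5]
gripper_width: 0.0116
```

```bash
python3 -c "
from h import *
rail()"
```

```text
t 15.62 in 77.5 mm lat -0.16 z 242.97  yaw 7.97 Fin -0.64 Flat 0.21 Fz -1.46 M [-0.04   0.052 -0.007] w 0.0116
```

>>> {"op": "step_arm", "data": {"steps": [[[0, 0, 0.05], 0], [[0, 0, 0.05], 0], [[0, 0, 0.05], 0], [[0, 0, 0.05], 0], [[0, 0, 0], 0]]}}

```text
time_s: 16.03
tcp_pos: [0.5472, -0.1208, 0.2429]
eef_rot: [15.8, 90.0, 23.8]
contact_force: [1.1, -0.3, -0.9]
gripper_width: 0.012
```

```bash
python3 -c "
from h import *
rail()"
```

```text
t 16.03 in 81.6 mm lat -0.13 z 242.94  yaw 7.97 Fin 1.09 Flat -0.42 Fz -0.86 M [-0.025 -0.068  0.052] w 0.0120
```

>>> {"op": "step_arm", "data": {"steps": [[[0, 0, 0.05], 0], [[0, 0, 0.05], 0], [[0, 0, 0.05], 0], [[0, 0, 0.05], 0], [[0, 0, 0], 0]]}}

```text
time_s: 16.45
tcp_pos: [0.5511, -0.1203, 0.2429]
eef_rot: [-56.4, 90.0, -48.4]
contact_force: [0.2, 0.2, -1.6]
gripper_width: 0.0118
```

>>> {"op": "step_arm", "data": {"steps": [[[0, 0, 0.05], 0], [[0, 0, 0.05], 0], [[0, 0, 0.05], 0], [[0, 0, 0.05], 0], [[0, 0, 0], 0]]}}

```text
time_s: 16.87
tcp_pos: [0.5551, -0.1197, 0.2429]
eef_rot: [-37.7, 90.0, -29.7]
contact_force: [0.6, -0.7, -1.8]
gripper_width: 0.0119
```

>>> {"op": "step_arm", "data": {"steps": [[[0, 0, 0.05], 0], [[0, 0, 0.05], 0], [[0, 0, 0.05], 0], [[0, 0, 0.05], 0], [[0, 0, 0], 0]]}}

```text
time_s: 17.28
tcp_pos: [0.559, -0.1192, 0.2429]
eef_rot: [-105.8, 90.0, -97.8]
contact_force: [-0.5, -0.1, -0.9]
gripper_width: 0.012
```

```bash
python3 -c "
from h import *
rail()"
```

```text
t 17.28 in 93.5 mm lat -0.16 z 242.92  yaw 7.97 Fin -0.50 Flat -0.01 Fz -0.87 M [-0.05  -0.01  -0.003] w 0.0120
```

>>> {"op": "step_arm", "data": {"steps": [[[0, 0, 0.05], 0], [[0, 0, 0.05], 0], [[0, 0, 0.05], 0], [[0, 0, 0.05], 0], [[0, 0, 0], 0]]}}

```text
time_s: 17.7
tcp_pos: [0.563, -0.1186, 0.2429]
eef_rot: [-59.2, 90.0, -51.2]
contact_force: [0.5, -0.8, -1.2]
gripper_width: 0.0115
```

>>> {"op": "step_arm", "data": {"steps": [[[0, 0, 0.05], 0], [[0, 0, 0.05], 0], [[0, 0, 0.05], 0], [[0, 0, 0.05], 0], [[0, 0, 0], 0]]}}

```text
time_s: 18.12
tcp_pos: [0.567, -0.118, 0.243]
eef_rot: [-10.9, 90.0, -2.9]
contact_force: [-0.5, 0.6, -1.1]
gripper_width: 0.0118
```

>>> {"op": "step_arm", "data": {"steps": [[[0, 0, 0.05], 0], [[0, 0, 0.05], 0], [[0, 0, 0.05], 0], [[0, 0, 0.05], 0], [[0, 0, 0], 0]]}}

```text
time_s: 18.53
tcp_pos: [0.5709, -0.1175, 0.2429]
eef_rot: [-44.3, 90.0, -36.4]
contact_force: [-0.0, -0.9, -0.9]
gripper_width: 0.0119
```

```bash
python3 -c "
from h import *
rail()"
```

```text
t 18.53 in 105.6 mm lat -0.18 z 242.94  yaw 7.97 Fin -0.17 Flat -0.86 Fz -0.90 M [ 0.009  0.013 -0.003] w 0.0119
```

>>> {"op": "step_arm", "data": {"steps": [[[0, 0, 0.05], 0], [[0, 0, 0.05], 0], [[0, 0, 0.05], 0], [[0, 0, 0.05], 0], [[0, 0, 0], 0]]}}

```text
time_s: 18.95
tcp_pos: [0.5749, -0.117, 0.2429]
eef_rot: [-21.7, 90.0, -13.7]
contact_force: [-0.2, -0.2, -1.3]
gripper_width: 0.0114
```

```bash
python3 -c "
from h import *
rail()"
```

```text
t 18.95 in 109.5 mm lat -0.20 z 242.93  yaw 7.97 Fin -0.21 Flat -0.16 Fz -1.29 M [-0.01   0.005  0.015] w 0.0114
```

>>> {"op": "step_arm", "data": {"steps": [[[0, 0, 0.05], 0], [[0, 0, 0.05], 0], [[0, 0, 0.05], 0], [[0, 0, 0.05], 0], [[0, 0, 0], 0]]}}

```text
time_s: 19.37
tcp_pos: [0.5789, -0.1164, 0.2429]
eef_rot: [-31.3, 90.0, -23.3]
contact_force: [0.6, 0.0, -1.1]
gripper_width: 0.0118
```

```bash
python3 -c "
from h import *
rail()"
```

```text
t 19.37 in 113.5 mm lat -0.18 z 242.93  yaw 7.97 Fin 0.56 Flat -0.04 Fz -1.12 M [-0.015 -0.036  0.02 ] w 0.0118
```

>>> {"op": "step_arm", "data": {"steps": [[[0, 0, 0.05], 0], [[0, 0, 0.05], 0], [[0, 0, 0.05], 0], [[0, 0, 0.05], 0], [[0, 0, 0], 0]]}}

```text
time_s: 19.78
tcp_pos: [0.5828, -0.1158, 0.2429]
eef_rot: [-20.9, 90.0, -13.0]
contact_force: [0.3, -0.7, -0.8]
gripper_width: 0.0113
```

```bash
python3 -c "
from h import *
rail()"
```

```text
t 19.78 in 117.6 mm lat -0.20 z 242.93  yaw 7.97 Fin 0.16 Flat -0.76 Fz -0.85 M [ 0.023  0.002 -0.02 ] w 0.0113
```

>>> {"op": "step_arm", "data": {"steps": [[[0, 0, 0.05], 0], [[0, 0, 0.05], 0], [[0, 0, 0.05], 0], [[0, 0, 0], 0], [[0, 0, 0], 0]]}}

```text
time_s: 20.2
tcp_pos: [0.5857, -0.1154, 0.2429]
eef_rot: [-0.3, 90.0, 7.7]
contact_force: [-0.0, -0.4, -1.0]
gripper_width: 0.0116
```

Run:
```python
from h import *
rail()
im=capture("scene");cv2.imwrite("pics/s9.png",cv2.resize(im[140:240,220:340],None,fx=6,fy=6,interpolation=cv2.INTER_CUBIC))
rail()
```

```text
t 20.20 in 120.4 mm lat -0.20 z 242.95  yaw 7.97 Fin -0.07 Flat -0.41 Fz -1.04 M [-0.021 -0.051 -0.028] w 0.0116
t 20.25 in 120.4 mm lat -0.21 z 242.98  yaw 7.97 Fin -0.11 Flat -0.61 Fz -0.99 M [-0.019 -0.036  0.043] w 0.0117
```

View pics/s9.png

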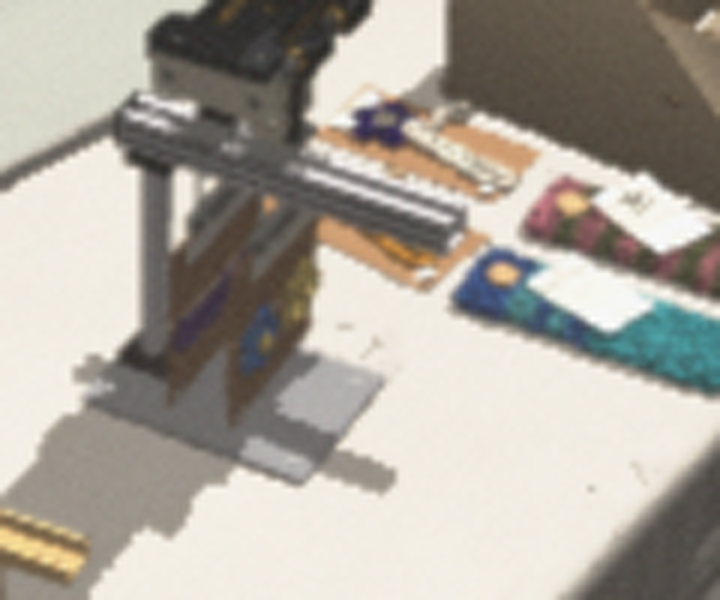

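The violet hanger has been carried along; both cards hang upright at about (200,330) and (265,340). The stop must be near, so I'll use 2–3 mm steps.

>>> {"op": "step_arm", "data": {"steps": [[[0, 0, 0.05], 0], [[0, 0, 0.05], 0], [[0, 0, 0.05], 0], [[0, 0, 0], 0]]}}

```text
time_s: 20.58
tcp_pos: [0.5883, -0.1151, 0.2428]
eef_rot: [178.1, 89.9, -174.0]
contact_force: [-1.4, -0.5, -0.7]
gripper_width: 0.0119
```

```bash
python3 -c "
from h import *
rail()"
```

```text
t 20.58 in 123.0 mm lat -0.23 z 242.79  yaw 7.96 Fin -1.49 Flat -0.33 Fz -0.75 M [-0.159  0.562 -0.006] w 0.0119
```

>>> {"op": "step_arm", "data": {"steps": [[[0, 0, 0.02], 0], [[0, 0, 0.02], 0], [[0, 0, 0], 0], [[0, 0, 0], 0], [[0, 0, 0], 0]]}}

```text
time_s: 21.0
tcp_pos: [0.589, -0.115, 0.2428]
eef_rot: [170.7, 90.0, 178.7]
contact_force: [-3.5, 0.4, -1.3]
gripper_width: 0.0117
```

```bash
python3 -c "
from h import *
rail();s=get_state();print(s['tcp_pos'])"
```

```text
t 21.00 in 123.8 mm lat -0.23 z 242.82  yaw 7.96 Fin -3.41 Flat 0.86 Fz -1.27 M [-0.211  1.335  0.017] w 0.0117
[ 0.58899136 -0.11499493  0.24282064]
```

>>> {"op": "step_arm", "data": {"steps": [[[0, 0, 0.02], 0], [[0, 0, 0], 0], [[0, 0, 0], 0], [[0, 0, 0], 0]]}}

```text
time_s: 21.33
tcp_pos: [0.5895, -0.1149, 0.2428]
eef_rot: [175.3, 90.0, -176.7]
contact_force: [-4.4, -0.8, -0.9]
gripper_width: 0.0117
```

```bash
python3 -c "
from h import *
rail()
capture('top');rail()
capture('top');rail()
capture('top');rail()"
```

```text
t 21.33 in 124.3 mm lat -0.19 z 242.82  yaw 7.97 Fin -4.51 Flat -0.22 Fz -0.91 M [-2.590e-01  1.659e+00 -1.000e-03] w 0.0117
t 21.38 in 124.3 mm lat -0.22 z 242.84  yaw 7.96 Fin -3.70 Flat 1.08 Fz -1.30 M [-0.243  1.657 -0.045] w 0.0122
t 21.43 in 124.3 mm lat -0.20 z 242.83  yaw 7.96 Fin -4.59 Flat 0.66 Fz -1.12 M [-0.246  1.666  0.028] w 0.0116
t 21.48 in 124.4 mm lat -0.21 z 242.85  yaw 7.96 Fin -4.47 Flat 0.04 Fz -1.35 M [-0.257  1.694 -0.022] w 0.0119
```

About 4.4 N held steadily against the buffer for 0.4 s. Easing off gently, then releasing.

>>> {"op": "step_arm", "data": {"steps": [[[0, 0, -0.01], 0], [[0, 0, -0.01], 0], [[0, 0, -0.01], 0], [[0, 0, -0.01], 0], [[0, 0, -0.01], 0], [[0, 0, -0.01], 0], [[0.015, 0, -0.01], 0], [[0.015, 0, 0], 0], [[0, 0, 0], 0], [[0, 0, 0], 0], [[0, 0, 0], 0], [[0, 0, 0], 0]]}}

```text
time_s: 22.48
tcp_pos: [0.5885, -0.1151, 0.2425]
eef_rot: [-11.3, 90.0, -3.4]
contact_force: [-1.8, 0.0, -1.0]
gripper_width: 0.0118
```

```bash
python3 -c "
from h import *
rail()"
```

```text
t 22.48 in 123.3 mm lat -0.24 z 242.54  yaw 7.97 Fin -1.75 Flat 0.29 Fz -0.97 M [-0.151  0.727  0.049] w 0.0118
```

>>> {"op": "step_arm", "data": {"steps": [[[0.015, 0, -0.01], 0], [[0.01, 0, -0.01], 0], [[0, 0, -0.01], 0], [[0, 0, -0.01], 0], [[0, 0, 0], 0], [[0, 0, 0], 0], [[0, 0, 0], 0], [[0, 0, 0], 0], [[0, 0, 0], 0]]}}

```text
time_s: 23.23
tcp_pos: [0.5878, -0.1152, 0.242]
eef_rot: [-5.6, 90.0, 2.3]
contact_force: [0.5, 0.4, -0.6]
gripper_width: 0.0119
```

```bash
python3 -c "
from h import *
rail()"
```

```text
t 23.23 in 122.5 mm lat -0.21 z 242.01  yaw 7.97 Fin 0.59 Flat 0.31 Fz -0.56 M [-0.005  0.043  0.007] w 0.0119
```

>>> {"op": "step_arm", "data": {"steps": [[[0, 0, 0], 0], [[0, 0, 0], 0], [[0, 0, 0], 0], [[0, 0, 0], 0], [[0, 0, 0], 0], [[0, 0, 0], 0], [[0, 0, 0], 0]], "fingers": 0.4}}

```text
time_s: 23.82
tcp_pos: [0.5876, -0.1152, 0.2419]
eef_rot: [-2.2, 90.0, 5.8]
contact_force: [-0.4, -0.5, 0.1]
gripper_width: 0.0504
```

>>> {"op": "step_arm", "data": {"steps": [[[-0.3, 0, 0], 0], [[-0.6, 0, 0], 0], [[-0.8, 0, 0], 0], [[-0.8, 0, 0], 0], [[-0.8, 0, 0], 0], [[-0.8, 0, 0], 0], [[0, 0, 0], 0], [[0, 0, 0.7], 0], [[0, 0, 0.7], 0], [[0, 0, 0], 0], [[0, 0, 0], 0]]}}

```text
time_s: 24.73
tcp_pos: [0.6154, -0.1112, 0.3233]
eef_rot: [173.3, 89.9, -178.7]
contact_force: [0.3, 0.0, 0.3]
gripper_width: 0.0524
```

Run:
```python
from h import *
rail()
m=camera_model("wrist");im=capture("wrist");np.save("w10.npy",m,allow_pickle=True);cv2.imwrite("pics/w10raw.png",im)
cv2.imwrite("pics/w10.png",cv2.resize(im,None,fx=1.5,fy=1.5,interpolation=cv2.INTER_CUBIC))
im=capture("scene");cv2.imwrite("pics/s10.png",cv2.resize(im[130:240,220:340],None,fx=5,fy=5,interpolation=cv2.INTER_CUBIC))
```

```text
t 24.73 in 150.5 mm lat -0.16 z 323.34  yaw 7.97 Fin 0.30 Flat -0.01 Fz 0.26 M [-0.016  0.05  -0.012] w 0.0524
```

View pics/w10.png

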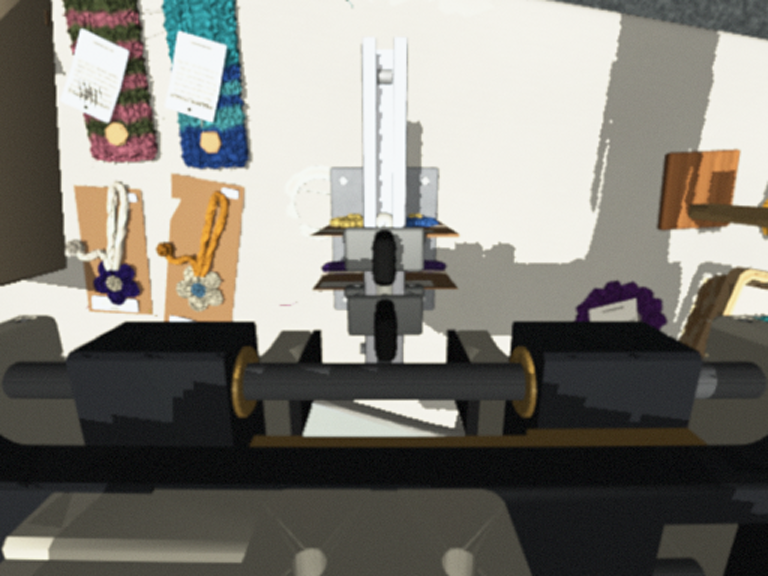

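View pics/s10.png

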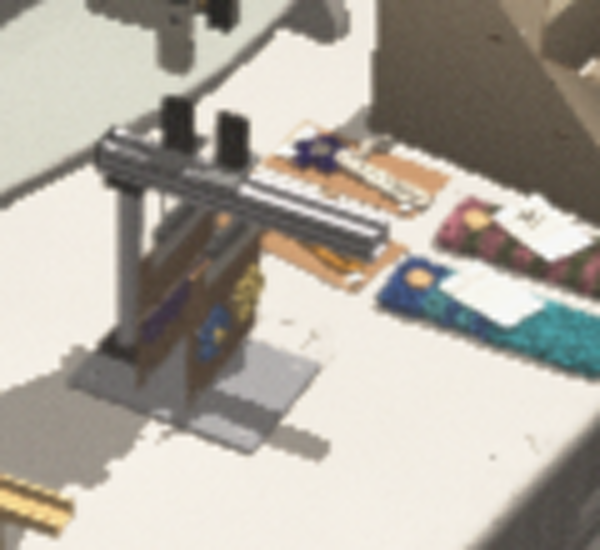

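The wrist view shows both saddles on the rail, blue at about (385,250) and violet at (385,315). The scene view shows both cards upright. I'll measure the spacing.

Run:
```python
from h import *
m=np.load("w10.npy",allow_pickle=True).item();im=cv2.imread("pics/w10raw.png")
g=cv2.cvtColor(im,cv2.COLOR_BGR2GRAY)
for c in (236,237,274,275): print(c,[(r,int(g[r,c])) for r in range(145,226)][::1] if c==236 else "")
cv2.imwrite("pics/w10z.png",cv2.resize(im[140:250,200:310],None,fx=5.4,fy=5.4,interpolation=cv2.INTER_CUBIC))
```

```text
236 [(145, 139), (146, 129), (147, 138), (148, 163), (149, 168), (150, 143), (151, 109), (152, 117), (153, 153), (154, 183), (155, 190), (156, 191), (157, 191), (158, 188), (159, 188), (160, 188), (161, 185), (162, 187), (163, 186), (164, 184), (165, 185), (166, 183), (167, 183), (168, 182), (169, 180), (170, 180), (171, 181), (172, 168), (173, 119), (174, 94), (175, 93), (176, 96), (177, 92), (178, 90), (179, 80), (180, 87), (181, 109), (182, 71), (183, 42), (184, 39), (185, 39), (186, 44), (187, 54), (188, 74), (189, 75), (190, 79), (191, 55), (192, 61), (193, 79), (194, 97), (195, 89), (196, 65), (197, 52), (198, 66), (199, 78), (200, 88), (201, 91), (202, 92), (203, 91), (204, 90), (205, 90), (206, 92), (207, 89), (208, 88), (209, 88), (210, 90), (211, 86), (212, 89), (213, 86), (214, 86), (215, 87), (216, 88), (217, 86), (218, 87), (219, 84), (220, 86), (221, 85), (222, 79), (223, 138), (224, 234), (225, 243)]
237 
274 
275
```

View pics/w10z.png

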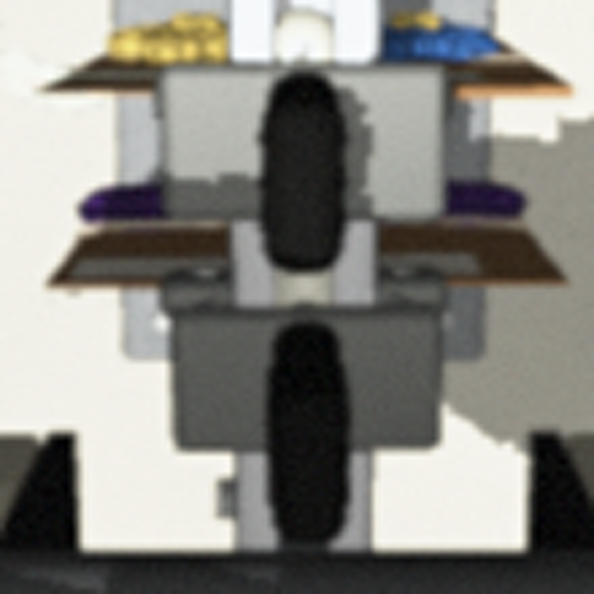

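Run:
```python
from h import *
m=np.load("w10.npy",allow_pickle=True).item()
P=onz(m,[(256,152.1),(256,179.7),(256.5,197.2),(256.5,222.7)],.215)
y=np.radians(8.05);u=np.array([np.cos(y),np.sin(y)])
x=((P[:,:2]-[.4664,-.1321])@u)*1e3;print(x, "lengths",x[1]-x[0],x[3]-x[2],"spacing",x[2]-x[0],x[3]-x[1])
```

```text
[108.73337899 134.65937096 151.83557265 177.98303392] lengths 25.925991961110014 26.14746127275876 spacing 43.102193655701484 43.32366296735023
```

```bash
python3 -c "
from h import *
rail(); print(close_job())"
```

```text
t 24.83 in 149.9 mm lat -0.23 z 323.70  yaw 7.96 Fin -0.82 Flat 0.35 Fz 0.15 M [0.006 0.039 0.01 ] w 0.0529
the job is handed in; nothing more can be done
None
```

The blue hanger is in the rail behind the violet one, with the violet one up against the sprung stop. I handed the job in at 24.8 s. No verdict was reported.

- **Removal and entry:** I took the hanger off the stub by its tab, drew it back about 70 mm, lined it up with the rail mouth and ran it in over the spring tongue. The force change at the tongue was about 3 N along the rail and 4 N upward.
- **Finding the stop:** I fed it in with steps of 4 mm or less. The buffer met it with the blue head about 122 to 123 mm in. I pressed to about 4.4 N at the wrist for roughly 0.4 s, eased off until the force was gone, then opened the jaws and backed away.
- **Last checks:** The blue head measured about 122 mm in and the head spacing 43.2 mm. Touching heads would be 44 mm apart, so this agrees within camera accuracy. Both cards looked plumb in the wrist and scene pictures.
- **Not measured directly:** The contact force between the two hangers was only inferred from the wrist reading. Plumbness was judged only by eye.

I didn't touch the other goods, and no check failed.

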